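# Close up two rows of rail-mounted devices

## Robot

A 7-joint arm with a two-finger parallel gripper is mounted at the origin on the work surface. World frame = base frame: x ahead of the robot, y to its left, z up, the work surface at z = 0. Lengths are in m, angles in rad, forces in N, time in s.
With the tool pointing down it reaches from about 0.4 to 0.925 m from the base axis. Payload 4.1 kg.
Tool frame: the origin (TCP) lies on the front face of the gripper's body, between the roots of the fingers; the fingertips stand 73 mm ahead of it and the grasp point (between the pads) lies 54 mm ahead of it; z points along the fingers, y is the direction in which the jaws open and shut (so a half turn about z gives the same grasp; the last joint's range is limited). The gripper opens to 85 mm and grips with 20 to 120 N. Pads are 22 mm wide; open, the fingers measure 114 mm over their backs; the gripper's body (76 mm by 85 mm) begins 54 mm behind the grasp point. The pads swing forward as they close: fully open they stand 13 mm farther back than shut.
Start: joints at [-1.421, 0.398, 0.045, 1.537, -0.019, 1.207, -0.051], TCP at [0.16, 0.63, 0.304] pointing down, gripper open.
Joint ranges: [-2.82, 2.82], [-0.49, 2.23], [-1.37, 1.46], [0, 2.46], [-1.36, 4.5], [0.23, 2], [-2.94, 2.94]. Speed limits (rad/s): [2.57, 2.57, 3.14, 3.14, 3.14, 3.14, 3.14].

## Interface

Orientations are given as a unit quaternion [x, y, z, w].
In Python, from plant import env gives the robot as it stands. Calls block until the motion is done:
- env.reach(position, orientation): joint-space move of the TCP to a pose.
- env.movel(position, velocity=0.15, frame=None, f_stop=None): straight line of the TCP; frame=None keeps the orientation; velocity is the mean speed in m/s. With f_stop (N) it stops when the force on the tool has changed by that much, and returns True; else False.
- env.set_joints(angles): joint-space move.
- env.move_gripper(opening, newtons=None): opening from 0.0 (shut) to 1.0 (fully open); newtons is the grip in N (None keeps the last); returns when the fingers have stopped.
- env.dwell(seconds).
- env.inverse_kinematics(position, orientation): joint angles nearest the present ones, or None.
- env.read_state(): the state.
- env.capture(name): name is "side" or "top" or "wrist"; returns a dict with "image" (384x512x3 uint8, blue, green, red), "range_z" (384x512 float32, m along the optical axis (not along the pixel's ray), 0 where there is no reading), "K" (3x3 intrinsics, pixels), "dist" ([k1, k2, p1, p2, k3] as OpenCV has them; the pictures are not rectified), "xyz" and "attitude" of the camera in the world; the wrist camera has in their place "mount" (4x4, takes a point from camera to tool coordinates, whose origin is the TCP and whose axes are the flange's). Camera axes: x right, y down, z forward; pixel columns grow to the right and rows downward; lengths in m; the calibration is good to about 2 mm. A picture is of the moment at which its call begins: read the wrist's pose just before it.
A pose or a line that the arm cannot do raises env.Unreachable and nothing moves.
- env.close_job(): hands the job in, once; it reports no verdict.
The state is a dict: "time": time; "joints": joint angles; "joint_velocities": joint speeds; "tau": joint torques, N m; "position": TCP position; "tcp_rot": TCP orientation; "force": force on the tool from outside, world axes, zero at the start; "torque": the same for the moment, N m; "gripper_width": opening from 0.0 (shut) to 1.0 (fully open).
Only numpy, scipy, OpenCV 4.12 (cv2) and the standard library are available. Lean on these libraries where they do the work, as an engineer would, in place of code of your own. Each camera call takes 0.05 s, during which the arm holds its last target. There are 200 camera calls.

## Task

Two rows of devices stand loose on the rails of this panel mounting plate: four circuit breakers on one and five terminal blocks on the other. Push each row along its rail from its tail end, all its parts together, until it is up against the orange end bracket fixed on that rail, with no gap at the bracket or within the row. Only push, do not lift anything, and leave everything else where it lies.

Things in the scene. Friction and masses are not known exactly. Their poses are not given: they have to be found in the camera images.
- plate: Steel mounting plate flat on the table, fixed, 360 (x) x 560 (y) x 3 mm (all sizes here and below in mm). Origin: centre of its underside, at table height; y along its two rails. Breaker rail at x = +75, terminal rail at x = -65, both 35 wide, 520 long, their tops 18 above the table. Grey duct between them at x = -2, 40 wide, top 43 above the table.
- power_supply (a point): Centre of the top of the power supply fixed on the breaker rail beyond bracket_a, 110 (x) x 50 (y), its top 105 above the table.
- contactor (a point): Centre of the top of the black contactor fixed on the terminal rail beyond bracket_b, 76 (x) x 45 (y), its top 103 above the table.
- bracket_a: End bracket fixed on the breaker rail at the plate's +y side of the breakers: orange plastic, 50 (x, across the rail) x 10 (y, along it), 42 high above the rail. Origin: midway in its thickness, on the rail's centre line at the height of the rail's top; axes as the plate's. Its stop face is at y = -5, facing the breakers.
- bracket_b: The same kind of orange end bracket, fixed on the terminal rail at the plate's -y side of the terminals. Origin and axes likewise. Its stop face is at y = +5, facing the terminals.
- breaker1: First of four two-pole circuit breakers, light grey, black toggle on top; slides freely on the breaker rail, feet hooked under its edges with 1 to 1.5 play. 85 (x, across) x 35.3 (y, along); shoulders 44, nose 67, toggle 78 high above the rail. 0.17 to 0.3 kg. Origin: centre of its foot at the rail's top; axes as the plate's. Its +y face must meet bracket_a.
- breaker2: Second breaker, the same, touching the first on its -y side (one every 35.4). At the start the row stands 50 to 110 short of bracket_a; the whole row slides at under 12 N.
- breaker3: Third breaker, the same, next in -y.
- breaker4: Fourth breaker, the same: the tail of the row, farthest from bracket_a. Its free face, flat from the rail's top to its shoulders, is at its y = -17.7.
- terminal1: First of five terminal blocks, grey; slides freely on the terminal rail, feet hooked under its edges with 1 to 1.5 play. 58 (x, across) x 15.7 (y, along); shoulders 34, middle (38 wide) 51 high above the rail. 0.05 to 0.09 kg. Origin: centre of its foot at the rail's top; axes as the plate's. Its -y face must meet bracket_b.
- terminal2: Second terminal block, grey, the same, touching the first on its +y side (one every 15.8). At the start the row stands 60 to 120 short of bracket_b; the whole row slides at under 6 N.
- terminal3: Third terminal block, grey, the same, next in +y.
- terminal4: Fourth terminal block, blue, the same, next in +y.
- terminal5: Fifth terminal block, green and yellow, the same: the tail of the row, farthest from bracket_b. Its free face, flat from the rail's top to its shoulders, is at its y = +7.9.
- screwdriver: Bystander: red and black screwdriver lying on the plate in front of the terminal rail, 185 long, handle 26 thick; its y axis points along the blade. Origin: underside, between handle and blade. It is not to be disturbed.
- spare_bracket: Bystander: a loose orange end bracket lying on its side on the plate behind the breaker rail, about 50 x 42 x 10 high. Origin: underside, at the middle of its foot edge. Not to be disturbed.
- spare_breaker: Bystander: a spare breaker lying on its side on the table beside the plate, about 85 x 78 x 35 high. Origin: underside, near its middle. Not to be disturbed.
- screw_cup: Bystander: blue plastic cup, 72 across and 45 high, on the table beside the plate. Origin: centre of its underside. Not to be disturbed.
- tape_roll: Bystander: roll of black tape, 76 across, 19 high, lying flat on the table beside the plate. Origin: centre of its underside. Not to be disturbed.

How it is judged:
By the outcome, as a careful person would: the job done as asked, in the order asked, and still so for the second after the job is handed in, with the robot touching nothing.
It also fails if it takes over 51 s, if anything falls off the work surface, if the arm or the gripper's body presses on something with over 40 N, if the wrist force passes 120 N, or if a joint passes its speed limit or range.

## Working session

There is one attempt and no reset: what is moved stays moved. The work goes in short steps, each a Python script; the robot and the scene stay as the last script left them, time stands still between calls to the robot, and variables do not carry over. Pictures are saved under pics/ and viewed, about 8 in all and at most 12, crops included, and the job is handed in when it is done.

```bash
mkdir -p pics; ls
python3 - <<'E'
from plant import env
import cv2,numpy as np,pickle
for n in("top","side"):
    c=env.capture(n); pickle.dump(c,open(f"pics/{n}.pkl","wb")); cv2.imwrite(f"pics/{n}0.png",cv2.resize(c["image"],(800,600),interpolation=cv2.INTER_CUBIC)); print(n,c["K"],c["dist"],c["xyz"],c["attitude"])
s=env.read_state();print(s["time"],s["position"],s["tcp_rot"],s["force"])
E
```

```text
pics
top [[430.99249389   0.         261.82434425]
 [  0.         430.99249389 191.11384142]
 [  0.           0.           1.        ]] [0.0398354 0.        0.        0.        0.       ] [0.45340308 0.00714991 1.56969992] [-0.70197252  0.71108428 -0.03316436  0.02222307]
side [[462.08056349   0.         251.01154176]
 [  0.         462.08056349 194.46213125]
 [  0.           0.           1.        ]] [0.04920821 0.         0.         0.         0.        ] [ 0.23641346 -0.8362361   1.1640858 ] [ 0.92554471 -0.17766213  0.06159308 -0.32864792]
0.1 [0.15990702 0.62956758 0.30298157] [ 1.24042236e-01  9.92276555e-01 -8.70760692e-04 -5.87102135e-05] [-0.15596997 -0.28567669  0.33386762]
```

View pics/top0.png

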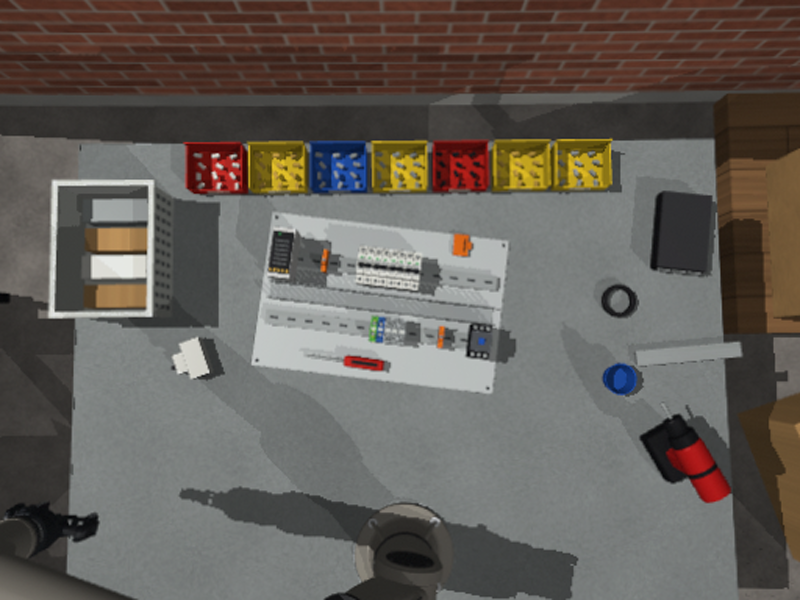

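View pics/side0.png

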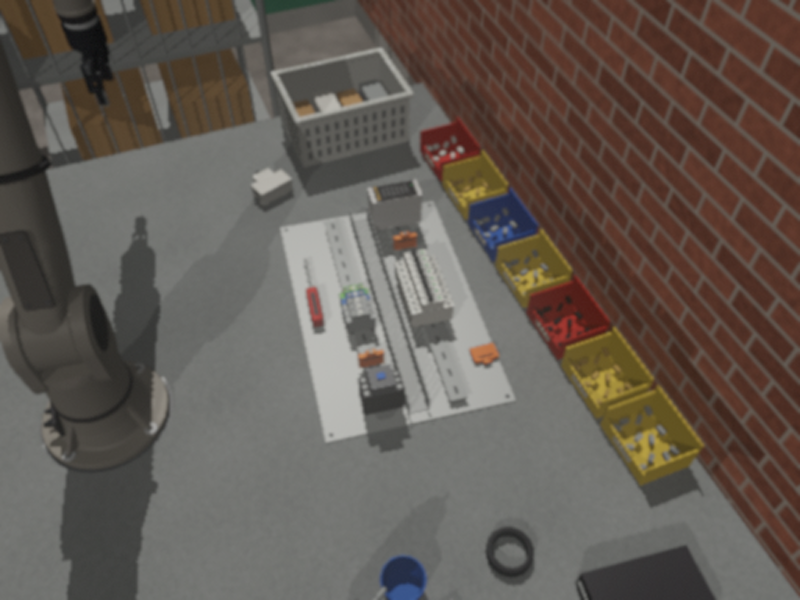

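Top view: plate at (252–508, 213–391) with +x up and +y left. The breakers are at (355–422, 250–290), with bracket_a at (325,260). The terminals are at (372–405, 330), with bracket_b at (442,338). I'll enlarge this.

```bash
cat > h.py <<'E'
import numpy as np,cv2,pickle
from scipy.spatial.transform import Rotation as R
def ray(c,uv):
    p=cv2.undistortPoints(np.array(uv,float).reshape(-1,1,2),c["K"],c["dist"]).reshape(-1,2)
    d=np.c_[p,np.ones(len(p))]
    return R.from_quat(c["attitude"]).apply(d)
def atz(c,uv,z):
    d=ray(c,uv); o=np.array(c["xyz"]); z=np.broadcast_to(z,len(d))
    return o+d*((z-o[2])/d[:,2])[:,None]
E
python3 - <<'E'
from h import *
c=pickle.load(open("pics/top.pkl","rb"))
im=c["image"][130:256,158:334]
b=cv2.resize(im,None,fx=4.5,fy=4.5,interpolation=cv2.INTER_CUBIC)
for i in range(0,176,20): cv2.putText(b,str(158+i),(int(i*4.5),10),0,.35,(0,0,255)); cv2.line(b,(int(i*4.5),0),(int(i*4.5),5),(0,0,255))
for i in range(0,126,20): cv2.putText(b,str(130+i),(0,int(i*4.5)+4),0,.35,(0,0,255))
cv2.imwrite("pics/crop1.png",b)
E
```

```text
(no output)
```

View pics/crop1.png

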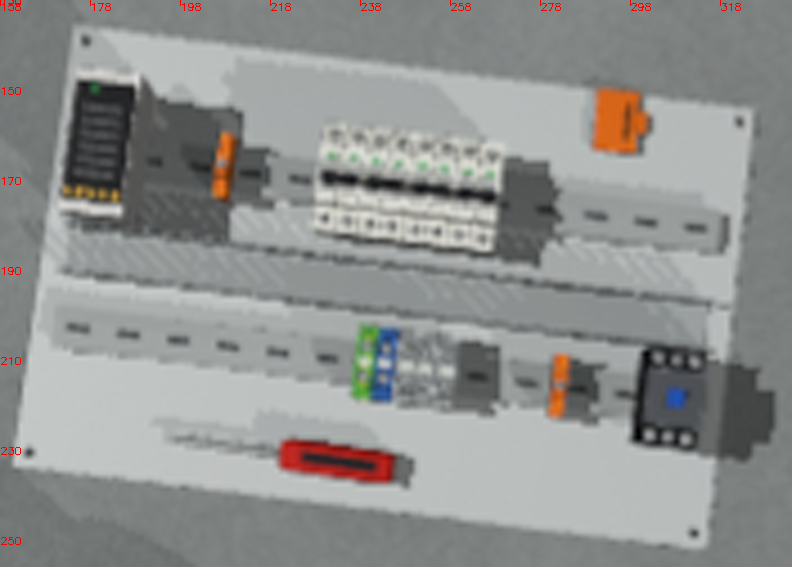

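```bash
cat >> h.py <<'E'
def plate(c):
    P=np.array([[75,26],[753,107],[706,548],[14,466]])/4.5+[158,130]-0.4
    W=atz(c,P,.003)[:,:2]; M=np.array([[.18,.28],[.18,-.28],[-.18,-.28],[-.18,.28]])
    a=M-M.mean(0);b=W-W.mean(0)
    th=np.arctan2((a[:,0]*b[:,1]-a[:,1]*b[:,0]).sum(),(a*b).sum())
    Rm=np.array([[np.cos(th),-np.sin(th)],[np.sin(th),np.cos(th)]]); t=W.mean(0)
    return Rm,t,th,W-(M@Rm.T+t)
E
python3 - <<'E'
from h import *
from plant import env
c=pickle.load(open("pics/top.pkl","rb"))
Rm,t,th,res=plate(c); print(t,th,(res*1000).round(1))
def loc(n,uv,z):
    p=atz(c,np.array(uv)/4.5+[158,130]-.4,z)[:,:2]; print(n,((p-t)@Rm*1000).round(1).tolist())
loc("bracketA top R,L",[[234,168],[214,168]],.06)
loc("breaker front/tail nose",[[328,140],[317,230],[505,150],[494,245]],.062)
loc("bracketB L,R",[[550,384],[568,387]],.06)
loc("term tail/front",[[355,358],[458,370]],.065)
loc("driver",[[280,455],[410,470],[165,435]],.02)
loc("spare",[[595,120],[650,125]],.01)
# depth-based point cloud in the plate frame
v,u=np.mgrid[0:384,0:512]; uv=np.c_[u.ravel(),v.ravel()]
rz=c["range_z"].ravel(); m=rz>0
P=ray(c,uv[m])*rz[m][:,None]+c["xyz"]; q=(P[:,:2]-t)@Rm; z=P[:,2]
for n,x0,s in(("A",.075,.02),("B",-.065,.012)):
    k=(abs(q[:,0]-x0)<s)&(abs(q[:,1])<.27)
    b=np.round(q[k,1]/.005).astype(int)
    print(n,[(int(i*5),int(1000*np.median(z[k][b==i]))) for i in np.unique(b)][::-1])
for n,yy,x0 in (("brk profile",(-.06,.04),.075),("plate edges",(-.27,-.22),0)):
    k=(q[:,1]>yy[0])&(q[:,1]<yy[1])&(abs(q[:,0]-x0)<.07 if x0 else abs(q[:,0])<.2)
    b=np.round(q[k,0]/.005).astype(int)
    print(n,[(int(i*5),int(1000*np.median(z[k][b==i]))) for i in np.unique(b)])
E
```

```text
[0.57060545 0.04778286] -0.13134868292770563 [[-0.7 -1.6]
 [ 0.1  1.6]
 [ 0.3  1.2]
 [ 0.2 -1.1]]
bracketA top R,L [[72.6, 128.5], [70.7, 144.0]]
breaker front/tail nose [[103.1, 58.2], [31.8, 58.0], [111.9, -80.4], [36.6, -80.5]]
bracketB L,R [[-65.9, -136.5], [-66.6, -150.7]]
term tail/front [[-63.9, 16.2], [-63.7, -64.1]]
driver [[-145.9, 68.0], [-145.6, -35.9], [-140.9, 160.5]]
spare [[152.7, -151.0], [154.0, -195.8]]
A [(255, 101), (250, 103), (245, 104), (240, 105), (235, 104), (230, 104), (225, 104), (220, 103), (215, 104), (210, 104), (205, 73), (200, 17), (195, 17), (190, 19), (185, 18), (180, 16), (175, 17), (170, 17), (165, 16), (160, 18), (155, 16), (150, 18), (145, 50), (140, 56), (135, 45), (130, 16), (125, 17), (120, 18), (115, 17), (110, 17), (105, 18), (100, 19), (95, 17), (90, 18), (85, 16), (80, 17), (75, 18), (70, 18), (65, 19), (60, 86), (55, 88), (50, 87), (45, 86), (40, 87), (35, 85), (30, 84), (25, 87), (20, 88), (15, 88), (10, 84), (5, 86), (0, 89), (-5, 85), (-10, 85), (-15, 86), (-20, 89), (-25, 87), (-30, 85), (-35, 87), (-40, 86), (-45, 84), (-50, 86), (-
[... 2144 characters left out ...]
(-140, 2), (-135, 2), (-130, 1), (-125, 3), (-120, 3), (-115, 2), (-110, 1), (-105, 9), (-100, 73), (-95, 74), (-90, 80), (-85, 98), (-80, 98), (-75, 97), (-70, 100), (-65, 99), (-60, 97), (-55, 99), (-50, 98), (-45, 79), (-40, 73), (-35, 76), (-30, 73), (-25, 15), (-20, 7), (-15, 5), (-10, 3), (-5, 5), (0, 2), (5, 4), (10, 3), (15, 22), (20, 2), (25, 2), (30, 2), (35, 3), (40, 2), (45, 4), (50, 4), (55, 5), (60, 15), (65, 15), (70, 15), (75, 17), (80, 16), (85, 17), (90, 15), (95, 3), (100, 1), (105, 4), (110, 2), (115, 2), (120, 5), (125, 3), (130, 3), (135, 2), (140, 2), (145, 3), (150, 3), (155, 4), (160, 3), (165, 2), (170, 2), (175, 0), (180, 0), (185, 0), (190, 1), (195, 0), (200, 1)]
```

Depth data agrees with the image readings. The breaker tail is at y ≈ −80 and must travel about 70 mm. The terminal tail is at y ≈ +17 and must travel about 73 mm. I'll push the breakers first with the fingers shut.

```bash
cat >> h.py <<'E'
c0=pickle.load(open("pics/top.pkl","rb")); Rm,t,th,_=plate(c0)
def W(x,y,z): return np.r_[Rm@np.array([x,y])/1000+t,z/1000].tolist()   # plate mm -> world m
def L(p): return np.r_[(np.array(p[:2])-t)@Rm,p[2]]*1000
def Q(s):
    ty=np.r_[s*Rm[:,0],0]; tz=np.array([0,0,-1.]); return R.from_matrix(np.c_[np.cross(ty,tz),ty,tz]).as_quat().tolist()
E
python3 - <<'E'
from h import *
from plant import env
for s in(1,-1):
    for p in((75,-107,220),(75,-107,116),(75,-5,116),(-65,45,220),(-65,45,113),(-65,-50,113)):
        j=env.inverse_kinematics(W(*p),Q(s)); print(s,p,None if j is None else np.round(j,2))
E
```

```text
1 (75, -107, 220) [-0.59  0.62  0.91  1.68 -0.54  1.11  0.35]
1 (75, -107, 116) [-0.45  0.68  0.69  1.75 -0.53  0.9   0.34]
1 (75, -5, 116) [-0.59  0.69  0.67  1.73 -0.52  0.91  0.17]
1 (-65, 45, 220) [-0.83  0.31  0.67  1.95 -0.23  0.96 -0.18]
1 (-65, 45, 113) [-0.74  0.47  0.57  2.03 -0.37  0.74 -0.07]
1 (-65, -50, 113) [-0.75  0.51  0.81  2.08 -0.54  0.76  0.27]
-1 (75, -107, 220) [-0.73  0.84  1.26  1.69 -0.83  1.27 -2.56]
-1 (75, -107, 116) [-0.72  1.03  1.26  1.76 -1.06  1.21 -2.41]
-1 (75, -5, 116) [ 0.64  0.89 -1.16  1.69  0.88  1.18  2.25]
-1 (-65, 45, 220) [-0.53  0.26  0.29  1.94 -0.09  0.95  2.82]
-1 (-65, 45, 113) [-0.4   0.41  0.15  2.02 -0.09  0.72  2.82]
-1 (-65, -50, 113) [ 0.8   0.65 -1.16  2.05  0.75  0.95  2.25]
```

Run:
```python
from h import *
from plant import env
def st(n):
    s=env.read_state(); print(n,round(s["time"],2),L(s["position"]).round(1),np.round(s["force"],1),round(s["gripper_width"],2)); return s
env.move_gripper(0.0)
env.movel(W(75,-109,230),velocity=.3,frame=Q(1)); st("above")
print(env.movel(W(75,-109,118),velocity=.12,f_stop=8)); st("down")
c=env.capture("side"); i=c["image"][120:290,200:360]; cv2.imwrite("pics/s1.png",cv2.resize(i,None,fx=3.5,fy=3.5,interpolation=cv2.INTER_CUBIC))
```

```text
above 3.84 [  74.7 -108.   230.1] [ 0.1 -0.9 -0.4] -0.01
False
down 4.92 [  75.7 -109.2  118.9] [-0.2  0.   0.2] -0.0
```

View pics/s1.png

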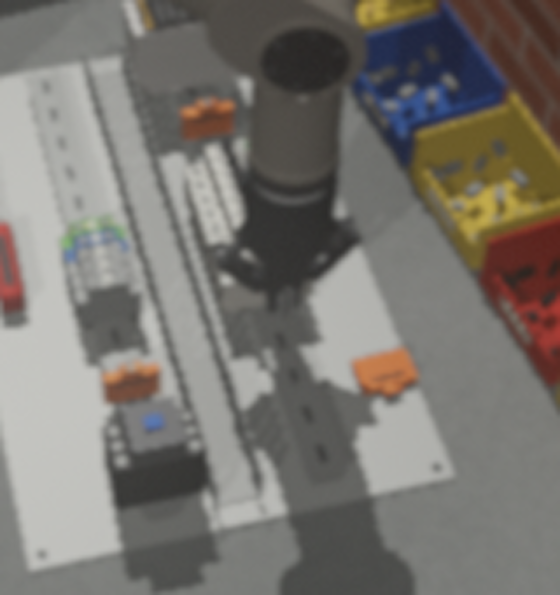

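The side view shows shut fingers over the rail behind the breaker tail at (285,295), clear of the spare bracket at (385,375). Now the push.

```bash
cat >> h.py <<'E'
def st(n):
    from plant import env
    s=env.read_state(); f=np.array(s["force"]); print(n,round(s["time"],2),L(s["position"]).round(1),"F plate",(f[:2]@Rm).round(1),f[2].round(1)); return s
E
python3 - <<'E'
from h import *
from plant import env
print(env.movel(W(75,-88,118),velocity=.05,f_stop=20)); st("a")
print(env.movel(W(75,-60,118),velocity=.04,f_stop=20)); st("b")
print(env.movel(W(75,-30,118),velocity=.04,f_stop=20)); st("c")
E
```

```text
False
a 5.54 [ 75.1 -87.9 118. ] F plate [ 0.4 -1.9] -0.9
False
b 6.39 [ 74.9 -61.3 118.1] F plate [ 0.9 -4.6] 0.7
False
c 7.29 [ 74.9 -31.1 118. ] F plate [-0.3 -4.4] 0.6
```

Run:
```python
from h import *
from plant import env
print(env.movel(W(75,-8,118),velocity=.02,f_stop=16)); st("press")
env.dwell(.3); st("hold")
c=env.capture("top"); pickle.dump(c,open("pics/top2.pkl","wb"))
p=L(env.read_state()["position"]); env.movel(W(75,p[1]-25,118),velocity=.08); st("back")
env.movel(W(75,p[1]-27,200),velocity=.2)
env.movel(W(-65,48,200),velocity=.25)
print(env.movel(W(-65,48,113),velocity=.12,f_stop=8)); st("down")
c=env.capture("top"); pickle.dump(c,open("pics/top3.pkl","wb"))
b=cv2.resize(c["image"][130:256,158:334],None,fx=4.5,fy=4.5,interpolation=cv2.INTER_CUBIC); cv2.imwrite("pics/t3.png",b)
```

```text
True
press 8.2 [ 74.3 -21.9 117.9] F plate [-0.4 -2.4] 1.1
hold 8.5 [ 74.1 -22.2 117.5] F plate [ 0.7 -0.6] 0.5
back 9.0 [ 75.  -48.5 118.1] F plate [-0.3  0.6] -0.5
False
down 11.27 [-64.3  47.8 113.5] F plate [0.8 0.5] 1.2
```

View pics/t3.png

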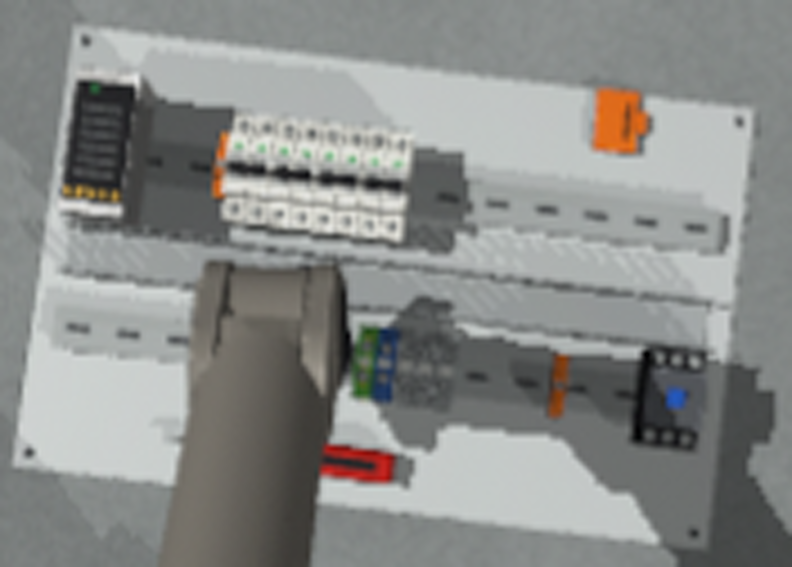

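The breakers look seated against bracket_a: row at (222–412, 115–240), bracket at (222,165). The stop may have tripped on impact, so I'll re-press them slowly after the terminals.

Run:
```python
from h import *
from plant import env
print(env.movel(W(-65,0,113),velocity=.04,f_stop=12)); st("a")
print(env.movel(W(-65,-38,113),velocity=.04,f_stop=12)); st("b")
print(env.movel(W(-65,-54,113),velocity=.008,f_stop=15)); p=L(st("press")["position"]);env.dwell(.3); st("hold")
for k in range(2): print(env.movel(W(-65,p[1]-4,113),velocity=.006,f_stop=20)); st("press2")
env.dwell(.2); st("hold")
env.movel(W(-65,p[1]+25,113),velocity=.08); st("back")
env.movel(W(-65,p[1]+27,200),velocity=.2)
```

```text
False
a 12.67 [-6.50e+01 -1.00e-01  1.13e+02] F plate [0.6 0.8] 0.8
False
b 13.77 [-65.2 -38.5 112.9] F plate [ 0.2 -0.6] -0.3
False
press 15.92 [-65.3 -51.2 113. ] F plate [-1.5  7.4] 1.0
hold 16.22 [-65.3 -51.2 113. ] F plate [-1.9  7.2] 0.3
False
press2 16.57 [-65.4 -51.4 113. ] F plate [-2.4  9.8] 1.2
False
press2 16.82 [-65.4 -51.4 113. ] F plate [-2.1  9.6] 0.6
hold 17.02 [-65.4 -51.4 113. ] F plate [-2.5  9.6] 0.5
back 17.53 [-65.  -26.3 113. ] F plate [-0.1  0.8] 0.6
```

Run:
```python
from h import *
from plant import env
env.movel(W(75,-50,200),velocity=.25)
env.movel(W(75,-50,118),velocity=.12,f_stop=8)
print(env.movel(W(75,-28,118),velocity=.05,f_stop=16)); st("a")
print(env.movel(W(75,-15,118),velocity=.008,f_stop=25)); st("press");env.dwell(.3); st("hold")
env.movel(W(75,-50,118),velocity=.08); st("back")
env.movel(W(75,-52,200),velocity=.2)
env.movel(W(10,20,400),velocity=.3)
for k,(x,y) in enumerate(((75,60),(-65,-120))):
    env.movel(W(x,y,330),velocity=.25); s=env.read_state(); c=env.capture("wrist"); c["s"]=s; pickle.dump(c,open(f"pics/w{k}.pkl","wb"))
    cv2.imwrite(f"pics/w{k}.png",cv2.resize(c["image"],(800,600),interpolation=cv2.INTER_CUBIC))
st("end"); print(c["mount"])
```

```text
False
a 20.26 [ 74.9 -27.8 118. ] F plate [-0.  -0.3] -0.2
False
press 22.03 [ 75.  -21.  118.2] F plate [ -0.  -10.5] -0.0
hold 22.33 [ 75.  -21.  118.2] F plate [ -0.4 -10.2] 0.9
back 22.92 [ 75.1 -49.7 118.1] F plate [-0.9  0.8] -0.3
end 26.09 [ -64.1 -118.3  330.2] F plate [0.4 0.2] 0.5
[[ 4.99058383e-04 -9.52678159e-01 -3.03980387e-01  7.77190892e-02]
 [ 9.99999374e-01  1.71151455e-04  1.10535361e-03 -1.68309017e-03]
 [-1.00101955e-03 -3.03980749e-01  9.52677649e-01 -7.12680704e-02]
 [ 0.00000000e+00  0.00000000e+00  0.00000000e+00  1.00000000e+00]]
```

View pics/w0.png

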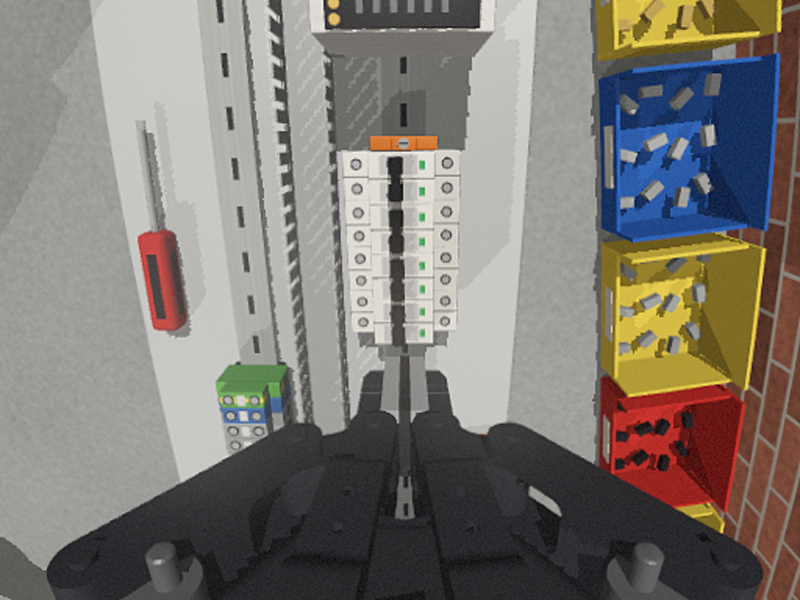

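View pics/w1.png

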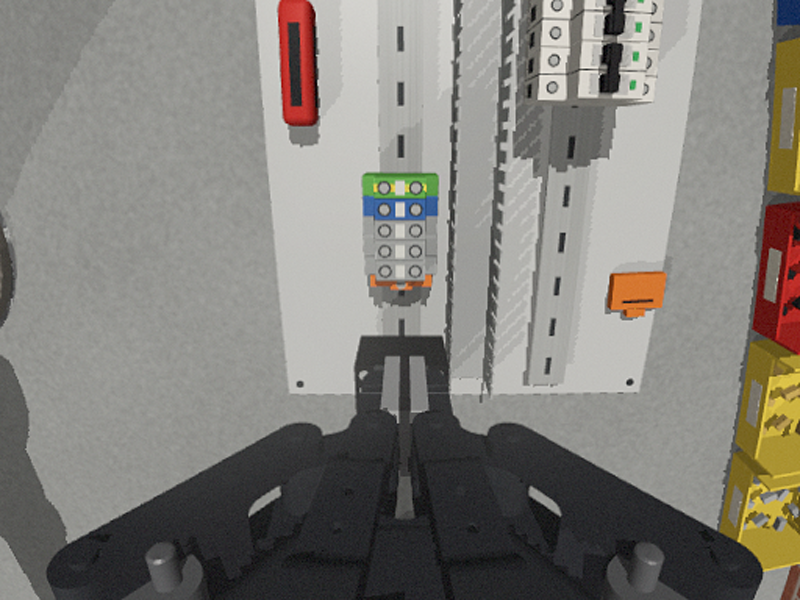

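Breakers: the row at (340–460, 150–340) butts the orange bracket at (403,143), with no gap visible. Terminals: the row at (363–437, 173–285) hides bracket_b behind it at (400,284). I'll take closer views from straight above the stop faces.

Run:
```python
from h import *
from plant import env
out=[]
for k,(x,y,ym,z) in enumerate(((-65,-215,-137,275),(75,55,131,275))):
    env.movel(W(x,y,330),velocity=.3); env.movel(W(x,y,z),velocity=.2); s=env.read_state(); c=env.capture("wrist"); c["s"]=s; pickle.dump(c,open(f"pics/v{k}.pkl","wb"))
    T=np.array(c["mount"]); Rt=R.from_quat(s["tcp_rot"]).as_matrix()
    def px(pl):
        p=np.array(W(*pl)); q=T[:3,:3].T@(Rt.T@(p-s["position"])-T[:3,3]); return cv2.projectPoints(q.reshape(1,3),np.zeros(3),np.zeros(3),c["K"],c["dist"])[0].ravel()
    u,v=px((x,ym,60)); print(k,u,v, [px((x,ym+d,60))[1].round(1) for d in(-10,10)])
    u=int(np.clip(u,65,446));v=int(np.clip(v,60,300))
    out.append(cv2.resize(c["image"][v-60:v+100,u-65:u+65] if k else c["image"][max(0,v-100):v+60,u-65:u+65],(390,480),interpolation=cv2.INTER_CUBIC))
cv2.imwrite("pics/v.png",np.hstack(out)); st("")
```

```text
0 259.8809104116249 93.14167571466517 [np.float64(103.9), np.float64(82.1)]
1 260.19186078288084 92.62552391449152 [np.float64(103.4), np.float64(81.6)]
 28.69 [ 75.5  54.1 276.3] F plate [-0.2 -0. ] 0.9
```

View pics/v.png

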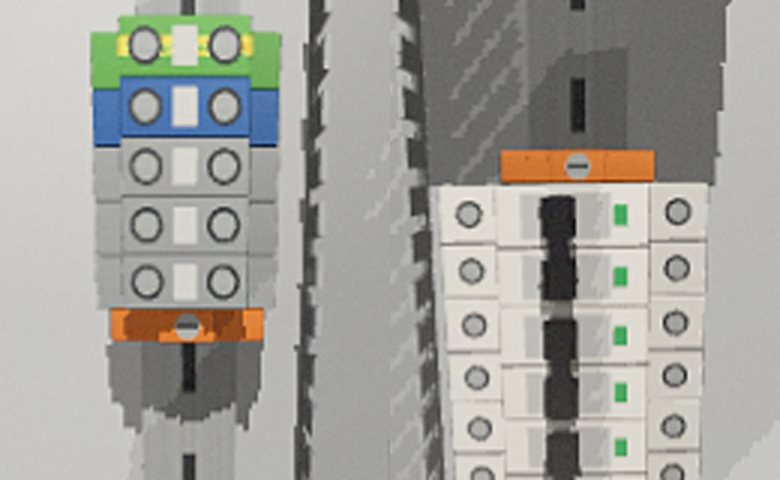

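Both rows are flush: the terminals meet bracket_b at row ~310 of the left half, and the breakers meet bracket_a at row ~183 of the right half. No gaps show. I'm handing the job in.

Run:
```python
from h import *
from plant import env
env.movel(W(75,54,330),velocity=.2); env.dwell(.2); st("final"); env.close_job()
```

```text
final 29.32 [ 74.5  54.1 329.2] F plate [ 0.1 -0.3] 0.2
the job is handed in; nothing more can be done
```

Both rows are pushed up against their orange brackets and the job is handed in at 29.3 s of the 51 s allowed. I pushed the breakers first, then the terminals, each from the tail end with the gripper shut and nothing lifted.

- **Breakers:** the first push stopped on impact with the bracket, and the force then fell to almost nothing. I pressed the row again slowly and it held steady at about 10 N.
- **Terminals:** the row also held steady at about 10 N when pressed against its bracket.
- **Gaps:** close wrist-camera views from above showed no gap at either bracket or between the parts in view. The breaker tail was cut off there, but an earlier, wider view of the whole row showed none either.
- **Disagreement:** the terminal push ended about 5 mm farther along than I estimated from the first top image. That fits error in those readings, and the close view showed the row touching the bracket.
- **Not measured:** I did not check the bystanders' positions after the pushes. The screwdriver and the spare bracket looked unmoved in the later pictures, and the gripper never came near the other items.

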